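# Nip up a spindle bearing's retaining ring with the two-pin spanner

## Task

Take the two-pin spanner from its wooden rest, feel its pins gently into the two holes of the recessed retaining ring in the spindle housing, and turn the ring clockwise until it is fully home and nipped up against its stop, but not overtightened. Then stand the spanner back in its rest, pins down in the pockets, and leave the other things on the bench alone.

Things in the scene. Friction and masses are not known exactly. Their poses are not given: they have to be found in the camera images.
- spanner_grip (a point): centre of the flat upright grip of the loose steel two-pin spanner (0.2 to 0.33 kg, 80 mm high). Grip 46 (x) x 18 (y) x 40 mm high, top 20 mm above this point: pinch it from above across y. Below: a 16 mm round stem, then a cross-bar 60 (x) x 20 (y) x 10 mm, underside 50 mm below this point, then two pins. x runs along the cross-bar, z up; a half turn about z changes nothing
- spanner_pins (a point): point midway between the two pin tips, 60 mm below spanner_grip; same axes. The pins stand 24 mm from it along +x and -x, are 6 mm in diameter with round-nosed tips and project 10 mm below the cross-bar
- housing: fixed spindle housing: grey block 112 x 112 mm, rim 50 mm above the bench, with a 68 mm bore in its top in which the steel ring lies 8 mm below the rim; foot plate 180 (x) x 100 (y) x 12 mm with a hex bolt at each end. Origin at the centre of its underside on the bench; x from bolt to bolt, z up
- ring_center (a point): centre of the ring's upper face, 42 mm above the bench; housing axes, does NOT turn with the ring. Two 9 mm through holes, 24 mm from the centre, opposite each other; ring 11 mm thick; 28 mm opening in the middle. The holes' angle is not measured: at the start their line lies within 0.65 rad either way of (housing x turned clockwise from above by [joint ring - 0.9]); find it by eye or feel
- ring (a joint): how far the steel ring is screwed in, rad; clockwise seen from above is positive. It starts between 0.8 and 1.0; its stop, fully home, is at 1.2. The thread drags with about 0.1 N m, and the ring stays where it is left. The spanner must not press on it with over 40 N: touch down slowly (15 mm/s or less)
- preload (a joint): elastic wind-up of the bearing under the ring, rad, positive clockwise, 0 unloaded; it turns the ring with it and springs back when let go. It carries the turning moment, 4 N m per rad: about 0.025 while the ring runs (0.1 N m), rising once the ring is on its stop. Nipped home is 0.05 (0.2 N m) or more; over 0.2 (0.8 N m) is overtightened
- rest_top (a point): centre of the upper face of the fixed wooden rest, 22 mm above the bench; block 100 (x) x 60 (y) mm. Two square pockets, 17 x 17 mm and 15 mm deep, 24 mm from this point along +x and -x, take the pins; the cross-bar's underside sits on this face. The spanner starts in it, in line with its x within 0.03 rad
- bolt_2: steel bolt with nuts standing upright, 25 mm across, 60 mm high, not part of the job, must stay where it is; origin at the centre of its underside
- spanner_2: short combination spanner, 27 x 184 x 8 mm, not part of the job, must stay where it is; origin at the centre of its underside
- marker: marker pen, 17 x 128 x 17 mm, not part of the job, must stay where it is; origin at the centre of its underside
There are look-alikes about, which are no part of the job. Leave any purple or turquoise look-alike of the part that bears spanner_grip alone.

How it is judged:
By the outcome, as a careful person would: the job done as asked, in the order asked, and still so for the second after the job is handed in, with the robot touching nothing.
It also fails if it takes over 72 s, if anything falls off the work surface, if the arm or the gripper's body presses on something with over 40 N, if the wrist force passes 120 N, or if a joint passes its speed limit or range.

## Robot

A 6-joint arm with a two-finger parallel gripper is mounted at the origin on the work surface; the furniture and walls round the work are solid. World frame = base frame: x ahead of the robot, y to its left, z up, the work surface at z = 0. Lengths are in mm, angles in rad, forces in N, time in s.
With the tool pointing down it reaches from about 350 to 875 mm from the base axis. Payload 4.2 kg.
Tool frame: the origin (TCP) lies on the mounting face of the last link; the fingertips stand 173 mm ahead of it and the grasp point (between the pads) lies grip_point_offset ahead of it (grip_point_offset is the distance from the TCP to the grasp point, in mm); z points along the fingers, y is the line along which they close (so a half turn about z gives the same grasp; the last joint's range is limited). The gripper opens to 85 mm and grips with 20 to 120 N. Pads are 22 mm wide; open, the fingers measure 114 mm over their backs; the gripper's body (76 mm by 85 mm) begins 54 mm behind the grasp point. The pads swing forward as they close: fully open they stand 13 mm farther back than shut.
Start: joints at [-1.064, 0.385, 0.008, 0, -1.194, -0.259], TCP at [153.312, -605.884, 404.712] pointing down, gripper open.
Joint ranges: [-3.14, 3.14], [-1.21, 2.06], [-1.07, 1.41], [-3.16, 2.05], [-2.99, -0.16], [-3.1, 3.1]. Speed limits (rad/s): [2.79, 2.79, 3.14, 3.14, 3.14, 3.14].

## Interface

Orientations are given as a unit quaternion [x, y, z, w].
In Python, from bench import read_state, get_image, job_done, recognise, place_of, grip_point_offset gives the robot as it stands. The module is installed in compiled form; this text tells all that it offers.
- The arm moves only by the tool carry_out, never from a script. Its arguments are lists of equal length, an entry for each row: "slide": the shift along the tool's x, y, z in m, a list of three; "roll": the turn about the tool's z in degrees; "claw": the finger opening in m, from 0 to 0.0854. A call has 1 to 8 rows; each row is the pose to reach, as a shift and turn from the pose commanded when the call began, along the tool's axes at that moment; what a row does not reach only later rows make up. A row lasts 1/8 s, in which the tool goes at most 62.5 mm and 10.7 degrees, less where a joint would pass 70% of its speed; a pose out of reach is approached as far as the arm can. A call with a gripper value outside its range is refused whole. The fingers move at their own pace and stop on an object; the grip force is fixed at half the most. Time passes only in rows, so rows that repeat a pose let the fingers close. It gives the time, the measured TCP pose, the force, the opening and the grip force at its end, in the units of the state.
- read_state(): the state, without advancing time (a new reading comes with each control period).
- get_image(name): name is "side" or "top" or "wrist"; returns a dict with "img" (420x560x3 uint8, red, green, blue), "z_map" (420x560 float32, mm along the optical axis (not along the pixel's ray), 0 where there is no reading), "mtx" (3x3 intrinsics, pixels), "world_from_camera" (4x4, takes a point from camera to world coordinates); the wrist camera has in their place "T_tool_cam" (4x4, takes a point from camera to tool coordinates, whose origin is the TCP and whose axes are the flange's). Camera axes: x right, y up, looking along -z (the intrinsics and any distortion apply to the point x, -y, -z); pixel columns grow to the right and rows downward; lengths in mm; the calibration is good to about 2 mm. A picture is of the moment at which its call begins: read the wrist's pose just before it.
- job_done(): hands the job in; it is judged then, once.
Trained networks look in a picture, given as the dict that the camera call returned (one of the last four; its "shot" number tells which), for a name from the list of things; names that differ only in an ending like _2 or _b are one class to them, and where a whole thing is asked for, a point or a joint stands for the part that bears it (a point fixed in the world has none). Each returns a list of dicts, best first, with "conf" (0 to 1); they miss things now and then, are a little off and sometimes report something else, mostly with a low value. They report only what shows in the picture. A call takes as long as a camera call. They do not tell look-alikes from the thing itself.
- recognise(picture, thing): "at" ([column, row] in pixels, amid what is visible of it).
- place_of(picture, thing): "at" ([column, row] in pixels: a listed point, or the origin of a listed thing).
The state is a dict: "clock": time; "joints": joint angles; "joint_vel": joint speeds; "joint_efforts": joint torques, N m; "position": TCP position; "ee_rot": TCP orientation; "contact_force": force on the tool from outside, world axes, zero at the start; "wrist_torque": the same for the moment, N m; "gripper_width": finger opening in mm; "grasp_force": force on a finger pad.
Only numpy, scipy, OpenCV 4.12 (cv2) and the standard library are available. Lean on these libraries where they do the work, as an engineer would, in place of code of your own. Each camera call takes 0.05 s, during which the arm holds its last target. There are 200 camera calls.

## Working session

There is one attempt and no reset: what is moved stays moved. The work goes in short steps, Python scripts to look and compute and a tool call to move; the robot and the scene stay as the last step left them, time stands still between calls to the robot, and variables do not carry over. Pictures are saved under pics/ and viewed, at most 10 in all, crops included, and the job is handed in when it is done.

Besides the shell and the picture viewer there is one more tool, called after "Emit:" as name(argument=value, ...), one argument or row to a line, values as JSON. carry_out: Moves the arm, as the interface text tells. Its arguments: {"type":"object","properties":{"slide":{"type":"array"},"roll":{"type":"array"},"claw":{"type":"array"}},"required":["slide","roll","claw"]}

```bash
mkdir -p pics
cat > h.py <<'E'
import numpy as np,cv2
from bench import *
from scipy.spatial.transform import Rotation as R
def cam2world(p,s=None):
    if 'world_from_camera' in p: return np.array(p['world_from_camera'])
    T=np.eye(4);T[:3,:3]=R.from_quat(s['ee_rot']).as_matrix();T[:3,3]=s['position'];return T@np.array(p['T_tool_cam'])
def ray(p,uv,s=None):
    T=cam2world(p,s);K=np.array(p['mtx']);d=np.linalg.inv(K)@[uv[0],uv[1],1]
    return T[:3,3],T[:3,:3]@(d*[1,-1,-1])
def onz(p,uv,z,s=None):
    o,d=ray(p,uv,s);return o+d*(z-o[2])/d[2]
def deep(p,uv,s=None):
    z=p['z_map'][int(round(uv[1])),int(round(uv[0]))];o,d=ray(p,uv,s);return o+d*z
def proj(p,X,s=None):
    c=np.linalg.inv(cam2world(p,s))@[*X,1];q=np.array(p['mtx'])@(c[:3]*[1,-1,-1]);return q[:2]/q[2]
def save(n,img): cv2.imwrite('pics/'+n+'.png',cv2.cvtColor(img,cv2.COLOR_RGB2BGR))
E
python3 - <<'E'
from h import *
s=read_state();print({k:np.round(v,3).tolist() for k,v in s.items()},grip_point_offset)
for n in ['top','side']:
    p=get_image(n);save(n,p['img']);print(n,[k for k in p], np.round(cam2world(p)[:3,3]))
    for t,z in [('spanner_grip',82-10),('spanner_pins',12),('ring_center',42),('rest_top',22),('housing',0)]:
        for r in place_of(p,t)[:4]: print(t,np.round(r['at']),round(r['conf'],2),np.round(onz(p,r['at'],z)),np.round(deep(p,r['at'])))
E
```

```text
{'clock': 0.0, 'joints': [-1.064, 0.386, 0.007, -0.0, -1.194, -0.259], 'joint_vel': [0.0, -0.002, -0.0, 0.001, 0.0, 0.0], 'joint_efforts': [0.0, -39.229, 18.84, 4.186, -0.004, 0.0], 'position': [153.272, -605.7, 403.601], 'ee_rot': [-0.123, 0.992, 0.001, -0.0], 'contact_force': [0.0, -0.062, 0.008], 'wrist_torque': [0.05, -0.031, -0.031], 'grasp_force': 0.0, 'gripper_width': 85.644} 154.70000000000002
top ['img', 'z_map', 'mtx', 'world_from_camera', 'shot'] [ 319. -202. 1134.]
spanner_grip [322. 234.] 0.87 [ 469. -287.   72.] [ 466. -285.   93.]
spanner_grip [373. 254.] 0.81 [ 431. -387.   72.] [ 430. -387.   76.]
spanner_grip [350. 305.] 0.66 [ 331. -341.   72.] [ 330. -339.   82.]
spanner_grip [433. 212.] 0.18 [ 519. -510.   72.] [ 533. -531.   -2.]
spanner_pins [322. 240.] 0.89 [ 465. -291.   12.] [ 454. -285.   93.]
spanner_pins [371. 255.] 0.76 [ 435. -395.   12.] [ 431. -387.   54.]
spanner_pins [341. 301.] 0.63 [ 340. -332.   12.] [ 339. -324.   79.]
ring_center [188. 248.] 0.76 [439. -14.  42.] [440. -14.  39.]
rest_top [319. 240.] 0.76 [ 464. -284.   22.] [ 455. -279.   92.]
housing [194. 250.] 0.63 [440. -21.   0.] [437. -26.  31.]
side ['img', 'z_map', 'mtx', 'world_from_camera', 'shot'] [ 340. -922.  517.]
spanner_grip [217. 260.] 0.82 [ 340. -371.   72.] [ 340. -364.   67.]
spanner_grip [275. 270.] 0.8 [ 436. -416.   72.] [ 438. -407.   64.]
spanner_grip [281. 226.] 0.73 [ 472. -285.   72.] [ 470. -295.   78.]
spanner_pins [274. 294.] 0.79 [ 437. -411.   12.] [ 439. -400.    1.]
spanner_pins [217. 277.] 0.69 [ 337. -349.   12.] [ 337. -356.   18.]
spanner_pins [280. 253.] 0.57 [ 469. -296.   12.] [ 467. -309.   22.]
ring_center [253. 180.] 0.85 [449. -23.  42.] [450. -16.  39.]
rest_top [279. 247.] 0.93 [ 469. -290.   22.] [ 468. -294.   25.]
housing [254. 196.] 0.82 [449. -33.   0.] [445. -71.  22.]
```

View pics/top.png

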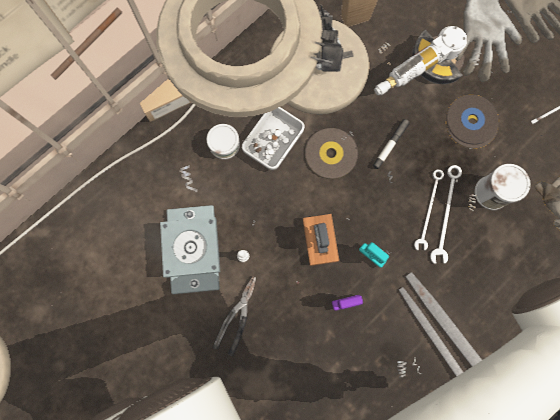

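View pics/side.png

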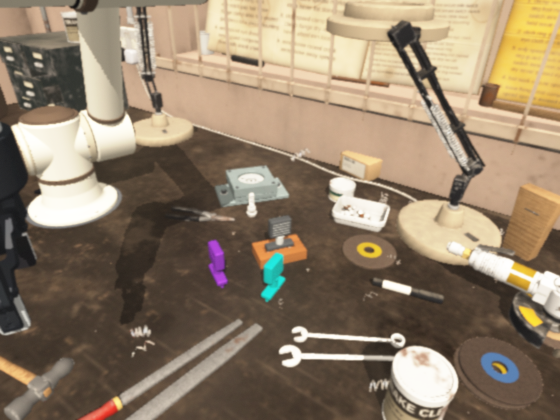

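The pictures show three two-pin-spanner shapes. The steel one is in the wooden rest at top (322,234), side (281,226). The turquoise one is at top (375,254) and the purple one at top (347,302). I choose the steel one. The housing is at top (190,247), and bolt_2 is at (243,256), between the housing and the rest.

Run:
```python
from h import *
p=get_image('top')
save('crop',cv2.resize(p['img'][195:310,150:350],(800,460),interpolation=cv2.INTER_CUBIC))
T=cam2world(p);K=p['mtx'];v,u=np.mgrid[0:420,0:560];d=np.stack([u,v,np.ones_like(u)],-1)@np.linalg.inv(K).T*[1,-1,-1]
P=(d*p['z_map'][...,None])@T[:3,:3].T+T[:3,3]
hsv=cv2.cvtColor(p['img'],cv2.COLOR_RGB2HSV)
def rect(m,n):
    q=P[m][:,:2].astype(np.float32);(c,wh,a)=cv2.minAreaRect(q);print(n,len(q),np.round(c,1),np.round(wh,1),round(a,1),P[m].mean(0).round(1))
box=np.zeros((420,560),bool);box[205:275,295:350]=1
rest=box&(hsv[...,1]>110)&(hsv[...,0]<20)&(abs(P[...,2]-22)<9); rect(rest,'rest')
rect(box&(P[...,2]>68),'grip')
b2=np.zeros_like(box);b2[190:300,150:228]=1
rect(b2&(P[...,2]>44)&(P[...,2]<58),'housing rim'); rect(b2&(P[...,2]>6)&(P[...,2]<70),'housing all')
for t in ['bolt_2','marker','spanner_2']:
    for r in place_of(p,t)[:3]: print(t,np.round(r['at']),round(r['conf'],2),np.round(onz(p,r['at'],0)))
```

```text
rest 1012 [ 466.8 -286. ] [100.7  60.2] 9.5 [ 464.7 -285.    22.2]
grip 243 [ 399.3 -256.3] [ 36.5 191.1] 66.8 [ 459.7 -281.4  132.9]
housing rim 2360 [442.2 -17. ] [112.6 112.7] 6.6 [441.2 -17.2  50.1]
housing all 4530 [452.2 -14.3] [133.1 225.6] 88.4 [437.8 -18.2  36.7]
bolt_2 [244. 259.] 0.46 [ 422. -127.    0.]
marker [391. 147.] 0.75 [ 677. -444.    0.]
spanner_2 [433. 211.] 0.67 [ 535. -531.    0.]
```

View pics/crop.png

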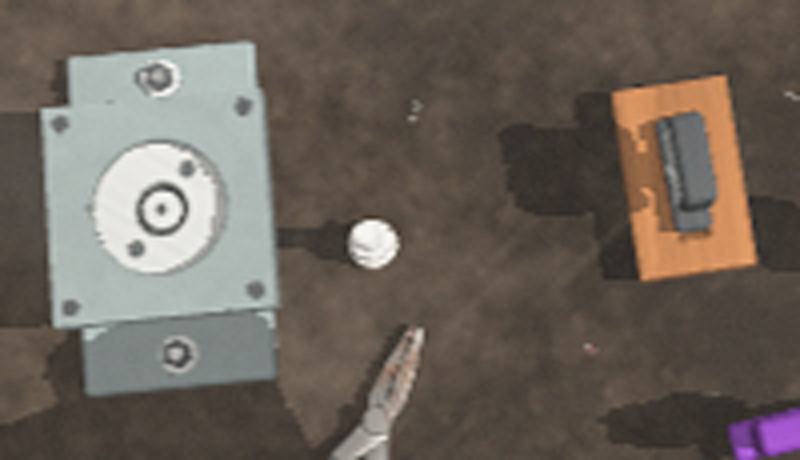

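The close crop confirms the choice: the steel spanner stands in the wooden rest. The ring holes are at crop (187,168) and (136,248), which is about -32° in the world. bolt_2 is at crop (373,243).

```bash
cat >> h.py <<'E'
def delta(cmd_pos,quat,tgt,yaw=None):
    """tool-frame slide (m) and roll(deg) from commanded pose to target TCP; yaw = tool x line angle deg mod 180"""
    M=R.from_quat(quat).as_matrix();sl=M.T@(np.array(tgt)-cmd_pos)/1000
    a=np.degrees(np.arctan2(M[1,0],M[0,0]));r=None
    if yaw is not None: r=-((yaw-a+90)%180-90)
    return np.round(sl,4).tolist(),None if r is None else round(r,2),round(a,2)
E
python3 - <<'E'
from h import *
s=read_state()
print(delta([153.312,-605.884,404.712],s['ee_rot'],[466.8,-286,350],9.5))
p=get_image('top')
for uv in [(200,30),(240,30),(190,100),(320,80),(300,20)]: print(uv,deep(p,uv).round())
for uv in [(196.75,237),(184,257)]: print(onz(p,uv,42).round(1))
E
```

```text
([-0.3824, 0.2332, 0.0547], np.float64(4.7), np.float64(-165.8))
(200, 30) [816. -49. 236.]
(240, 30) [ 951. -100.   -4.]
(190, 100) [606. -72. 421.]
(320, 80) [ 816. -283.   33.]
(300, 20) [ 720. -224.  443.]
[462.2 -31.4  42. ]
[420.6  -7.5  42. ]
```

Emit:
carry_out(
  slide=[
    [-0.045, 0.027, 0.006],
    [-0.095, 0.058, 0.013],
    [-0.145, 0.088, 0.02],
    [-0.195, 0.119, 0.028],
    [-0.245, 0.149, 0.035],
    [-0.295, 0.18, 0.042],
    [-0.345, 0.21, 0.05],
    [-0.3824, 0.2332, 0.0547],
  ],
  roll=[1, 2, 3, 4, 4.7, 4.7, 4.7, 4.7],
  claw=[0.07, 0.07, 0.07, 0.07, 0.07, 0.07, 0.07, 0.07],
)

```text
clock: 1.85
position: [468.2, -284.2, 349.9]
ee_rot: [-0.084, 0.997, -0.0, 0.0]
contact_force: [-0.1, -0.1, -1.4]
gripper_width: 70.1
grasp_force: 0.0
```

Run:
```python
from h import *
s=read_state();p=get_image('wrist');save('w1',p['img'])
T=cam2world(p,s);K=p['mtx'];print(T[:3,3].round(),s['position'])
v,u=np.mgrid[0:420,0:560];d=np.stack([u,v,np.ones_like(u)],-1)@np.linalg.inv(K).T*[1,-1,-1]
P=(d*p['z_map'][...,None])@T[:3,:3].T+T[:3,3]
near=(np.hypot(P[...,0]-467,P[...,1]+286)<70)&(p['z_map']>0)
for n,lo,hi in [('grip',85,100),('bar',27,38),('rest',17,26)]:
    m=near&(P[...,2]>lo)&(P[...,2]<hi);q=P[m]
    if len(q)>20:
        c,wh,a=cv2.minAreaRect(q[:,:2].astype(np.float32));print(n,len(q),np.round(c,1),np.round(wh,1),round(a,1),q.mean(0).round(1))
for t in ['spanner_grip','rest_top']:
    for r in place_of(p,t)[:2]: print(t,np.round(r['at']),round(r['conf'],2),onz(p,r['at'],72 if t[0]=='s' else 22,s).round(1))
```

```text
[ 389. -298.  320.] [ 468.24087348 -284.15347577  349.90858062]
grip 1652 [ 467.9 -287.5] [45.2 18.5] 11.5 [ 466.3 -287.7   91.9]
bar 394 [ 448.9 -291.3] [20.5 20. ] 10.3 [ 445.3 -292.    32. ]
rest 5462 [ 468.1 -288.1] [100.4  60.1] 9.7 [ 460.6 -289.3   22.7]
spanner_grip [130. 137.] 0.73 [ 434.2 -392.2   72. ]
spanner_grip [270. 207.] 0.55 [ 468.2 -288.6   72. ]
rest_top [270. 187.] 0.83 [ 465.8 -289.2   22. ]
rest_top [452. 173.] 0.57 [ 427.8 -137.9   22. ]
```

View pics/w1.png

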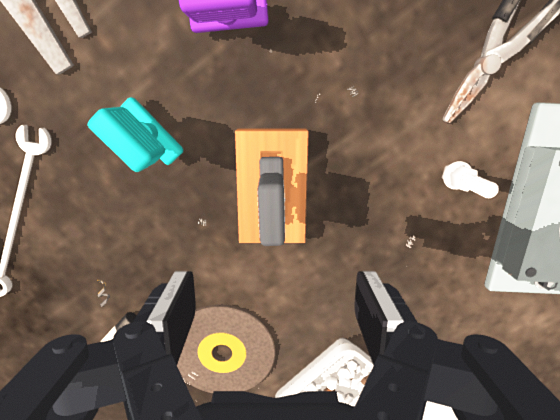

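The wrist view shows the steel spanner in the rest at (270,205). The turquoise look-alike is at (135,135), clear of the finger path. I descend with a small correction.

Emit:
carry_out(
  slide=[
    [-0.0005, -0.0013, 0.0],
    [-0.0005, -0.0013, 0.0],
    [-0.0005, -0.0013, 0.03],
    [-0.0005, -0.0013, 0.06],
  ],
  roll=[-1, -1, -1, -1],
  claw=[0.05, 0.05, 0.05, 0.05],
)

```text
clock: 2.5
position: [466.9, -288.1, 290.0]
ee_rot: [-0.091, 0.996, -0.0, 0.001]
contact_force: [0.4, 0.1, -0.0]
gripper_width: 50.0
grasp_force: 0.0
```

Run:
```python
from h import *
s=read_state();print({k:np.round(v,2).tolist() for k,v in s.items()})
M=R.from_quat(s['ee_rot']).as_matrix();print(M.round(4),np.degrees(np.arctan2(M[1,0],M[0,0])))
```

```text
{'clock': 2.5, 'joints': [-0.26, 0.37, -0.34, -0.0, -0.86, -1.13], 'joint_vel': [0.0, 0.29, -0.29, 0.0, 0.57, 0.0], 'joint_efforts': [-0.05, -36.93, 16.07, 3.47, -0.38, 0.0], 'position': [466.85, -288.15, 289.99], 'ee_rot': [-0.09, 1.0, -0.0, 0.0], 'contact_force': [0.35, 0.08, -0.04], 'wrist_torque': [-0.01, 0.02, -0.01], 'grasp_force': 0.0, 'gripper_width': 49.96}
[[-9.836e-01 -1.803e-01  1.900e-03]
 [-1.803e-01  9.836e-01 -5.000e-04]
 [-1.700e-03 -8.000e-04 -1.000e+00]] -169.6120420285055
```

Emit:
carry_out(
  slide=[
    [-0.0007, 0.0007, 0.02],
    [-0.0007, 0.0007, 0.04],
    [-0.0007, 0.0007, 0.055],
    [-0.0007, 0.0007, 0.062],
    [-0.0007, 0.0007, 0.062],
    [-0.0007, 0.0007, 0.062],
    [-0.0007, 0.0007, 0.062],
    [-0.0007, 0.0007, 0.062],
  ],
  roll=[0, 0, 0, 0, 0, 0, 0, 0],
  claw=[0.05, 0.05, 0.05, 0.05, 0.03, 0.01, 0.005, 0.005],
)

```text
clock: 3.5
position: [468.4, -286.5, 228.8]
ee_rot: [-0.092, 0.996, -0.0, 0.001]
contact_force: [0.5, -0.4, 2.3]
gripper_width: 17.1
grasp_force: 59.0
```

Emit:
carry_out(
  slide=[
    [0, 0, 0],
    [0, 0, 0],
  ],
  roll=[0, 0],
  claw=[0.005, 0.005],
)

```text
clock: 3.75
position: [468.5, -286.5, 228.7]
ee_rot: [-0.092, 0.996, -0.0, 0.001]
contact_force: [0.4, -0.4, 5.2]
gripper_width: 17.3
grasp_force: 59.4
```

Run:
```python
from h import *
s=read_state();print({k:np.round(v,2).tolist() for k,v in s.items()})
```

```text
{'clock': 3.75, 'joints': [-0.25, 0.45, -0.4, 0.0, -0.72, -1.13], 'joint_vel': [-0.0, 0.0, -0.0, -0.0, -0.0, 0.0], 'joint_efforts': [-0.05, -34.23, 12.03, 2.5, 0.06, 0.02], 'position': [468.47, -286.49, 228.75], 'ee_rot': [-0.09, 1.0, -0.0, 0.0], 'contact_force': [0.44, -0.4, 5.17], 'wrist_torque': [0.11, 0.04, -0.06], 'grasp_force': 59.43, 'gripper_width': 17.27}
```

Emit:
carry_out(
  slide=[
    [0, 0, -0.01],
    [0, 0, -0.035],
    [0, 0, -0.07],
    [-0.003, 0.04, -0.085],
    [-0.008, 0.095, -0.085],
    [-0.012, 0.15, -0.085],
    [-0.017, 0.205, -0.085],
    [-0.0213, 0.255, -0.085],
  ],
  roll=[0, 0, 0, 6, 14, 22, 31, 40],
  claw=[0.005, 0.005, 0.005, 0.005, 0.005, 0.005, 0.005, 0.005],
)

```text
clock: 4.75
position: [441.8, -32.0, 312.6]
ee_rot: [0.255, 0.967, -0.0, -0.001]
contact_force: [1.8, 0.6, -2.0]
gripper_width: 17.2
grasp_force: 59.3
```

Emit:
carry_out(
  slide=[
    [0, 0, 0],
    [0, 0, 0],
    [0, 0, 0],
  ],
  roll=[0, 0, 0],
  claw=[0.005, 0.005, 0.005],
)

```text
clock: 5.12
position: [442.7, -34.4, 312.7]
ee_rot: [0.253, 0.968, -0.0, -0.0]
contact_force: [-0.8, 0.4, -2.8]
gripper_width: 17.1
grasp_force: 59.7
```

Run:
```python
from h import *
s=read_state();print({k:np.round(v,2).tolist() for k,v in s.items()})
M=R.from_quat(s['ee_rot']).as_matrix();print(np.degrees(np.arctan2(M[1,0],M[0,0])))
p=get_image('wrist');save('w2',p['img'])
T=cam2world(p,s);K=p['mtx']
v,u=np.mgrid[0:420,0:560];d=np.stack([u,v,np.ones_like(u)],-1)@np.linalg.inv(K).T*[1,-1,-1]
P=(d*p['z_map'][...,None])@T[:3,:3].T+T[:3,3]
np.savez('w2.npz',P=P,img=p['img'])
m=(np.hypot(P[...,0]-442,P[...,1]+18)<85)&(P[...,2]>45)&(P[...,2]<56)&(p['z_map']>0)
c,wh,a=cv2.minAreaRect(P[m][:,:2].astype(np.float32));print(m.sum(),np.round(c,1),np.round(wh,1),round(a,1),P[m].mean(0))
```

```text
{'clock': 5.12, 'joints': [0.29, 0.18, -0.55, -0.0, -0.85, -2.37], 'joint_vel': [-0.01, 0.0, 0.0, 0.0, 0.0, -0.01], 'joint_efforts': [0.32, -26.02, 16.14, 3.73, -0.01, 0.0], 'position': [442.69, -34.38, 312.72], 'ee_rot': [0.25, 0.97, -0.0, -0.0], 'contact_force': [-0.8, 0.41, -2.84], 'wrist_torque': [-0.01, -0.04, 0.01], 'grasp_force': 59.69, 'gripper_width': 17.06}
150.7320067433732
15939 [443.2 -19.1] [112.6 112.4] 6.8 [431.7806245  -10.37690025  50.64585697]
```

View pics/w2.png

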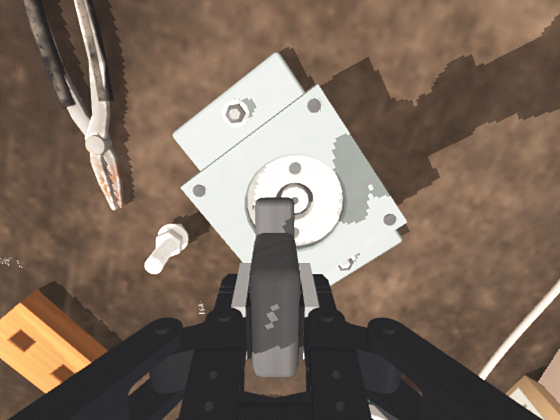

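The wrist view shows the ring holes at (295,168) and (294,231), with their line nearly along the tool x. The held spanner's bar end is at (275,200) and looks straight. I refine the numbers next.

Run:
```python
from h import *
s=read_state();p=get_image('wrist');g=cv2.cvtColor(p['img'],cv2.COLOR_RGB2GRAY)
M=R.from_quat(s['ee_rot']).as_matrix();h=[]
for (c,r) in [(295,168),(294,231)]:
    w=g[r-11:r+12,c-11:c+12].astype(float);m=w<150
    n,l,st,ce=cv2.connectedComponentsWithStats(m.astype(np.uint8));k=1+np.argmin([np.hypot(*(ce[i]-11)) for i in range(1,n)])
    uv=ce[k]+[c-11,r-11];X=onz(p,uv,42,s);h.append(X);print(uv.round(1),st[k],X.round(1))
h=np.array(h);dd=h[0]-h[1];print('mid',h.mean(0).round(1),'len',np.hypot(*dd[:2]).round(1),'ang',np.degrees(np.arctan2(dd[1],dd[0]))%180)
# tool-frame points of held spanner
T=np.array(p['T_tool_cam']);K=p['mtx'];v,u=np.mgrid[0:420,0:560];d=np.stack([u,v,np.ones_like(u)],-1)@np.linalg.inv(K).T*[1,-1,-1]
Q=(d*p['z_map'][...,None])@T[:3,:3].T+T[:3,3]
for n,lo,hi in [('bar',192,202),('grip',130,140)]:
    m=(abs(Q[...,1])<16)&(abs(Q[...,0])<45)&(Q[...,2]>lo)&(Q[...,2]<hi)&(u>240)&(u<310);q=Q[m]
    if len(q): c,wh,a=cv2.minAreaRect(q[:,:2].astype(np.float32));print(n,len(q),np.round(c,1),np.round(wh,1),round(a,1),q.min(0).round(1),q.max(0).round(1))
```

```text
[291. 171.] [ 7 14  1  1  1] [422.7 -10.7  42. ]
[288.4 231.2] [  0   0  12  23 264] [461.2 -33.7  42. ]
mid [441.9 -22.2  42. ] len 44.8 ang 149.1247102612142
bar 1384 [20.6 -0.3] [19.9 19.8] 0.8 [ 10.7 -10.3 193.4] [ 30.5   9.7 202. ]
grip 6041 [0.7 0.1] [24.3 46.1] 89.7 [-22.4 -12.1 130.1] [ 23.6  12.2 140. ]
```

Run:
```python
from h import *
s=read_state();p=get_image('wrist')
a=cv2.resize(p['img'][145:255,230:360],None,fx=6,fy=5.4,interpolation=cv2.INTER_CUBIC);save('w3',a[:594])
h=[onz(p,uv,42,s) for uv in [(295,168),(294.5,231)]];d=h[0]-h[1]
print(np.round(h,1),np.mean(h,0).round(1),np.hypot(*d[:2]),np.degrees(np.arctan2(d[1],d[0]))%180,s['position'])
g=cv2.cvtColor(p['img'],cv2.COLOR_RGB2GRAY)
print(g[160:177,286:305]);
```

```text
[[422.3  -7.2  42. ]
 [463.3 -29.7  42. ]] [442.8 -18.5  42. ] 46.74474108346963 151.33678434734765 [442.78281405 -34.45744983 312.78566218]
[[255 255 255 255 255 255 255 255 255 255 255 255 255 255 255 255 255 255
  255]
 [255 255 255 255 255 255 255 254 250 240 252 255 255 255 255 255 255 255
  255]
 [254 255 255 255 255 251 230 188 169 163 168 179 222 255 255 255 255 254
  255]
 [254 255 255 254 238 189 165 157 160 156 156 155 158 188 252 255 255 254
  254]
 [255 255 255 246 202 162 159 163 163 161 164 162 159 152 189 255 255 255
  254]
 [255 255 252 229 175 160 161 164 164 163 163 163 163 160 164 244 255 255
  254]
 [255 255 245 193 166 163 162 166 163 165 164 163 164 160 165 247 255 255
  255]
 [255 255 241 178 162 162 166 166 166 163 164 164 163 158 159 241 255 255
  255]
 [255 255 235 172 159 167 165 165 166 165 164 164 162 160 163 245 255 255
  254]
 [255 255 238 179 152 163 166 165 164 165 164 163 163 159 181 248 255 255
  254]
 [255 255 246 197 151 154 163 166 166 165 164 164 158 159 221 255 255 254
  254]
 [255 255 253 228 167 147 151 159 161 160 163 161 159 173 240 255 255 255
  255]
 [255 255 255 246 208 171 158 154 157 161 158 164 185 226 254 255 255 255
  255]
 [255 255 255 255 247 225 200 180 178 177 188 206 240 255 255 255 255 255
  255]
 [255 255 255 255 255 250 242 234 231 230 240 251 255 255 255 255 255 255
  255]
 [255 255 255 255 255 255 255 251 252 251 253 253 255 255 255 255 255 255
  255]
 [255 255 255 255 255 255 255 255 255 255 255 255 255 255 255 255 255 255
  255]]
```

View pics/w3.png

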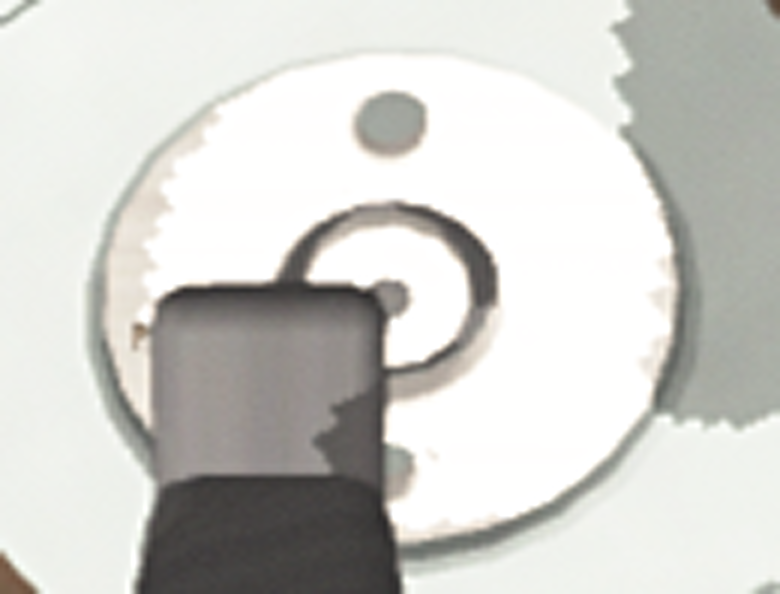

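Centre is (443,-18.8) with the hole line at 150.7°, and the tool already sits at that yaw. I move over it and down to just above the rim.

Emit:
carry_out(
  slide=[
    [0.004, 0.008, 0.0],
    [0.007, 0.0141, 0.01],
    [0.007, 0.0141, 0.025],
    [0.007, 0.0141, 0.035],
    [0.007, 0.0141, 0.04],
    [0.007, 0.0141, 0.04],
    [0.007, 0.0141, 0.04],
  ],
  roll=[0, 0, 0, 0, 0, 0, 0],
  claw=[0.005, 0.005, 0.005, 0.005, 0.005, 0.005, 0.005],
)

```text
clock: 6.15
position: [443.9, -17.7, 273.4]
ee_rot: [0.252, 0.968, 0.0, 0.0]
contact_force: [-1.1, 0.1, -2.9]
gripper_width: 17.2
grasp_force: 59.8
```

Run:
```python
from h import *
s=read_state();print({k:np.round(s[k],2).tolist() for k in ['position','ee_rot','contact_force','wrist_torque','clock']})
M=R.from_quat(s['ee_rot']).as_matrix();print(np.degrees(np.arctan2(M[1,0],M[0,0])))
p=get_image('wrist');g=cv2.cvtColor(p['img'],cv2.COLOR_RGB2GRAY)
save('w4',cv2.resize(p['img'][100:400,130:430],(600,600)))
```

```text
{'position': [443.86, -17.73, 273.37], 'ee_rot': [0.25, 0.97, 0.0, 0.0], 'contact_force': [-1.11, 0.1, -2.87], 'wrist_torque': [-0.04, -0.03, -0.01], 'clock': 6.15}
150.81830783961905
```

View pics/w4.png

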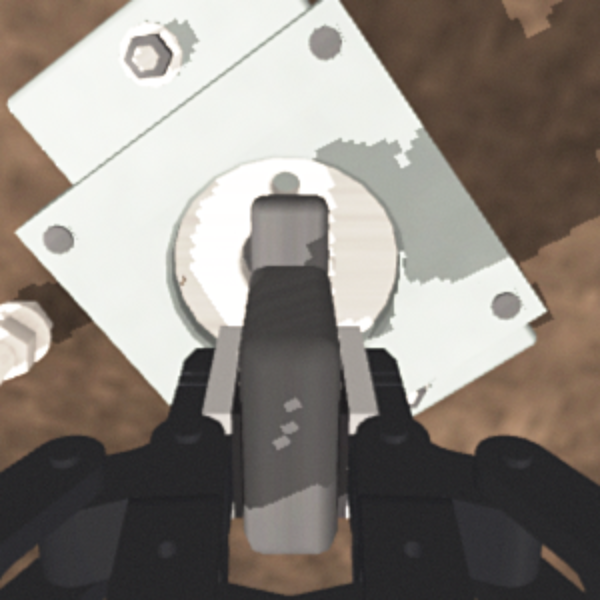

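The near hole is at crop (286,184), just beyond the bar end and lined up with it. I descend slowly with a 1 mm correction.

Emit:
carry_out(
  slide=[
    [-0.0003, -0.0011, 0.002],
    [-0.0003, -0.0011, 0.004],
    [-0.0003, -0.0011, 0.006],
    [-0.0003, -0.0011, 0.008],
    [-0.0003, -0.0011, 0.01],
    [-0.0003, -0.0011, 0.0115],
    [-0.0003, -0.0011, 0.013],
    [-0.0003, -0.0011, 0.013],
  ],
  roll=[0, 0, 0, 0, 0, 0, 0, 0],
  claw=[0.005, 0.005, 0.005, 0.005, 0.005, 0.005, 0.005, 0.005],
)

```text
clock: 7.2
position: [443.3, -18.9, 259.9]
ee_rot: [0.252, 0.968, -0.0, -0.0]
contact_force: [0.3, 0.5, -2.8]
gripper_width: 17.0
grasp_force: 59.8
```

Emit:
carry_out(
  slide=[
    [0, 0, 0.001],
    [0, 0, 0.002],
    [0, 0, 0.003],
    [0, 0, 0.003],
  ],
  roll=[0, 0, 0, 0],
  claw=[0.005, 0.005, 0.005, 0.005],
)

```text
clock: 7.7
position: [443.3, -18.9, 256.9]
ee_rot: [0.252, 0.968, -0.0, -0.0]
contact_force: [0.5, 0.1, -2.4]
gripper_width: 17.4
grasp_force: 59.8
```

Emit:
carry_out(
  slide=[
    [0, 0, 0.001],
    [0, 0, 0.002],
    [0, 0, 0.003],
    [0, 0, 0.003],
  ],
  roll=[0, 0, 0, 0],
  claw=[0.005, 0.005, 0.005, 0.005],
)

```text
clock: 8.2
position: [443.3, -18.9, 253.9]
ee_rot: [0.252, 0.968, -0.0, -0.0]
contact_force: [0.7, -0.3, -3.5]
gripper_width: 17.5
grasp_force: 59.8
```

Run:
```python
from h import *
s=read_state();print({k:np.round(s[k],3).tolist() for k in ['position','contact_force','wrist_torque']})
```

```text
{'position': [443.317, -18.91, 253.9], 'contact_force': [0.73, -0.266, -3.49], 'wrist_torque': [0.083, -0.018, 0.017]}
```

Emit:
carry_out(
  slide=[
    [0, 0, 0.0015],
    [0, 0, 0.003],
    [0, 0, 0.0035],
    [0, 0, 0.0035],
    [0, 0, 0.0035],
    [0, 0, 0.0035],
  ],
  roll=[0, 0, 0, 2, 4, 5],
  claw=[0.005, 0.005, 0.005, 0.005, 0.005, 0.005],
)

```text
clock: 8.95
position: [443.4, -18.9, 250.5]
ee_rot: [0.295, 0.956, 0.0, 0.0]
contact_force: [-0.5, -0.9, -3.0]
gripper_width: 17.3
grasp_force: 59.8
```

```bash
cat > t.py <<'E'
from h import *
s=read_state();print({k:np.round(s[k],3).tolist() for k in ['position','contact_force','wrist_torque','clock','gripper_width']},'j6',s['joints'][5])
M=R.from_quat(s['ee_rot']).as_matrix();print('yaw',np.degrees(np.arctan2(M[1,0],M[0,0])))
E
python3 t.py
```

```text
{'position': [443.36, -18.9, 250.549], 'contact_force': [-0.466, -0.924, -3.04], 'wrist_torque': [-0.029, 0.051, 0.055], 'clock': 8.95, 'gripper_width': 17.259} j6 -2.4945311909162413
yaw 145.74202683015503
```

Emit:
carry_out(
  slide=[
    [0, 0, 0],
    [0, 0, 0],
    [0, 0, 0],
    [0, 0, 0],
  ],
  roll=[2, 4, 5, 5],
  claw=[0.005, 0.005, 0.005, 0.005],
)

```text
clock: 9.45
position: [443.3, -18.9, 250.5]
ee_rot: [0.335, 0.942, -0.0, -0.0]
contact_force: [0.6, 0.2, -3.0]
gripper_width: 17.7
grasp_force: 59.8
```

```bash
python3 t.py
```

```text
{'position': [443.345, -18.92, 250.539], 'contact_force': [0.561, 0.155, -2.95], 'wrist_torque': [-0.217, 0.056, 0.078], 'clock': 9.45, 'gripper_width': 17.682} j6 -2.5806684926202803
yaw 140.80894250091666
```

Emit:
carry_out(
  slide=[
    [0, 0, 0],
    [0, 0, 0],
    [0, 0, 0],
  ],
  roll=[2, 3, 3],
  claw=[0.005, 0.005, 0.005],
)

```text
clock: 9.82
position: [443.3, -18.9, 250.5]
ee_rot: [0.36, 0.933, -0.0, -0.0]
contact_force: [-0.7, -0.9, -2.2]
gripper_width: 17.4
grasp_force: 59.9
```

```bash
python3 t.py
```

```text
{'position': [443.304, -18.945, 250.537], 'contact_force': [-0.711, -0.869, -2.247], 'wrist_torque': [-0.318, 0.121, 0.101], 'clock': 9.825, 'gripper_width': 17.365} j6 -2.6330944517503587
yaw 137.8010961015324
```

Emit:
carry_out(
  slide=[
    [0, 0, 0],
    [0, 0, 0],
    [0, 0, 0],
  ],
  roll=[2, 3, 3],
  claw=[0.005, 0.005, 0.005],
)

```text
clock: 10.2
position: [443.3, -18.9, 250.5]
ee_rot: [0.384, 0.923, -0.0, -0.0]
contact_force: [-0.5, -2.1, -1.3]
gripper_width: 17.4
grasp_force: 59.9
```

```bash
python3 t.py
```

```text
{'position': [443.288, -18.938, 250.517], 'contact_force': [-0.472, -2.118, -1.337], 'wrist_torque': [-0.5, 0.126, 0.081], 'clock': 10.2, 'gripper_width': 17.45} j6 -2.6854655174227275
yaw 134.79965042822977
```

Emit:
carry_out(
  slide=[
    [0, 0, 0],
    [0, 0, 0],
    [0, 0, 0],
  ],
  roll=[2, 3, 3],
  claw=[0.005, 0.005, 0.005],
)

```text
clock: 10.58
position: [443.3, -18.9, 250.5]
ee_rot: [0.408, 0.913, -0.0, -0.0]
contact_force: [-0.3, -1.7, -1.8]
gripper_width: 17.4
grasp_force: 60.0
```

```bash
python3 t.py
```

```text
{'position': [443.274, -18.942, 250.495], 'contact_force': [-0.344, -1.747, -1.833], 'wrist_torque': [-0.632, 0.241, 0.094], 'clock': 10.575, 'gripper_width': 17.37} j6 -2.737860855358996
yaw 131.79806473484322
```

Emit:
carry_out(
  slide=[
    [-0.0004, -0.0003, 0],
    [-0.0004, -0.0003, 0],
    [-0.0004, -0.0003, 0],
  ],
  roll=[2, 3, 3],
  claw=[0.005, 0.005, 0.005],
)

```text
clock: 10.95
position: [443.3, -19.3, 250.5]
ee_rot: [0.432, 0.902, 0.0, -0.0]
contact_force: [-1.9, 1.0, -1.8]
gripper_width: 17.1
grasp_force: 60.1
```

```bash
python3 t.py
```

```text
{'position': [443.297, -19.273, 250.484], 'contact_force': [-1.863, 0.969, -1.823], 'wrist_torque': [0.272, 0.633, 0.174], 'clock': 10.95, 'gripper_width': 17.141} j6 -2.7888997258190757
yaw 128.80505944023668
```

Emit:
carry_out(
  slide=[
    [0, 0, 0],
    [0, 0, 0],
    [0, 0, 0],
  ],
  roll=[1, 2, 2],
  claw=[0.005, 0.005, 0.005],
)

```text
clock: 11.32
position: [443.3, -19.3, 250.5]
ee_rot: [0.448, 0.894, -0.0, -0.0]
contact_force: [-2.9, 1.9, 0.1]
gripper_width: 17.6
grasp_force: 60.2
```

```bash
python3 t.py
```

```text
{'position': [443.298, -19.307, 250.502], 'contact_force': [-2.853, 1.889, 0.067], 'wrist_torque': [0.615, 0.817, 0.249], 'clock': 11.325, 'gripper_width': 17.566} j6 -2.823713905629879
yaw 126.81530816153838
```

The torque is rising from its 0.09 running value (0.17, then 0.25), so the ring is on its stop. I nip it up a little more.

Emit:
carry_out(
  slide=[
    [0, 0, 0],
    [0, 0, 0],
    [0, 0, 0],
  ],
  roll=[1, 2, 2],
  claw=[0.005, 0.005, 0.005],
)

```text
clock: 11.7
position: [443.3, -19.4, 250.5]
ee_rot: [0.463, 0.886, -0.0, -0.0]
contact_force: [-3.7, 2.7, -1.2]
gripper_width: 17.5
grasp_force: 60.5
```

```bash
python3 t.py
```

```text
{'position': [443.312, -19.36, 250.486], 'contact_force': [-3.728, 2.74, -1.158], 'wrist_torque': [0.773, 0.922, 0.414], 'clock': 11.7, 'gripper_width': 17.515} j6 -2.85860838078022
yaw 124.81488601579007
```

The wind-up is about 0.10 rad (0.41 N·m), so the ring is nipped. I back off by the wind-up only, so the ring isn't unscrewed.

Emit:
carry_out(
  slide=[
    [0, 0, 0],
    [0, 0, 0],
    [0, 0, 0],
    [0, 0, 0],
  ],
  roll=[-2, -4, -6, -6],
  claw=[0.005, 0.005, 0.005, 0.005],
)

```text
clock: 12.2
position: [443.5, -19.5, 250.4]
ee_rot: [0.416, 0.909, 0.0, 0.0]
contact_force: [-1.8, 1.2, -3.4]
gripper_width: 17.5
grasp_force: 59.7
```

```bash
python3 t.py
```

```text
{'position': [443.468, -19.484, 250.402], 'contact_force': [-1.776, 1.186, -3.369], 'wrist_torque': [0.452, 0.61, 0.002], 'clock': 12.2, 'gripper_width': 17.483} j6 -2.7538020487396593
yaw 130.8052304860955
```

Emit:
carry_out(
  slide=[
    [0.0002, 0, 0],
    [0.0002, 0, 0],
    [0.0002, 0, -0.002],
    [0.0002, 0, -0.004],
    [0.0002, 0, -0.006],
  ],
  roll=[-1, -2, -2, -2, -2],
  claw=[0.005, 0.005, 0.005, 0.005, 0.005],
)

```text
clock: 12.82
position: [443.4, -19.2, 256.8]
ee_rot: [0.4, 0.916, 0.0, 0.0]
contact_force: [0.6, 0.1, -3.5]
gripper_width: 17.4
grasp_force: 59.7
```

```bash
python3 t.py
```

```text
{'position': [443.404, -19.209, 256.793], 'contact_force': [0.642, 0.094, -3.512], 'wrist_torque': [-0.048, -0.008, 0.024], 'clock': 12.825, 'gripper_width': 17.43} j6 -2.7194772456557197
yaw 132.81540560669524
```

Emit:
carry_out(
  slide=[
    [0, 0, -0.015],
    [0, 0, -0.045],
    [-0.03, -0.023, -0.056],
    [-0.07, -0.0535, -0.056],
    [-0.115, -0.088, -0.056],
    [-0.16, -0.1224, -0.056],
    [-0.195, -0.149, -0.056],
    [-0.2132, -0.1631, -0.056],
  ],
  roll=[0, 0, -9, -19, -29, -39, -49, -57.6],
  claw=[0.005, 0.005, 0.005, 0.005, 0.005, 0.005, 0.005, 0.005],
)

```text
clock: 13.82
position: [468.4, -288.8, 312.3]
ee_rot: [-0.092, 0.996, -0.0, -0.0]
contact_force: [-0.1, -0.0, -4.0]
gripper_width: 17.2
grasp_force: 59.9
```

Emit:
carry_out(
  slide=[
    [0, 0, 0],
    [0, 0, 0],
    [0, 0, 0],
  ],
  roll=[0, 0, 0],
  claw=[0.005, 0.005, 0.005],
)

```text
clock: 14.2
position: [468.5, -285.6, 312.6]
ee_rot: [-0.09, 0.996, 0.0, -0.0]
contact_force: [0.5, 0.7, -2.6]
gripper_width: 17.5
grasp_force: 59.9
```

```bash
python3 t.py
python3 - <<'E'
from h import *
p=get_image('top');a=p['img']
u=cv2.resize(a[210:290,150:235],None,fx=5,fy=5,interpolation=cv2.INTER_CUBIC)
s=read_state();w=get_image('wrist');b=cv2.resize(w['img'][100:400,130:430],(400,400))
o=np.zeros((400,825,3),np.uint8);o[:,:425]=u;o[:,425:]=b;save('chk',cv2.resize(o,(800,388)))
T=np.array(w['T_tool_cam']);K=w['mtx'];v,uu=np.mgrid[0:420,0:560];d=np.stack([uu,v,np.ones_like(uu)],-1)@np.linalg.inv(K).T*[1,-1,-1]
Q=(d*w['z_map'][...,None])@T[:3,:3].T+T[:3,3]
m=(abs(Q[...,1])<16)&(abs(Q[...,0])<45)&(Q[...,2]>192)&(Q[...,2]<202)&(uu>240)&(uu<310);q=Q[m]
print('bar',cv2.minAreaRect(q[:,:2].astype(np.float32)),q.min(0),q.max(0))
E
```

```text
{'position': [468.469, -285.606, 312.576], 'contact_force': [0.47, 0.684, -2.608], 'wrist_torque': [0.022, -0.027, -0.025], 'clock': 14.2, 'gripper_width': 17.521} j6 -1.1374598084120564
yaw -169.61696459291474
bar ((20.927488327026367, -0.6056375503540039), (20.051610946655273, 19.680723190307617), 89.88542175292969) [ 11.06815698 -10.61826394 193.85939708] [ 30.77336538   9.43109491 201.98232273]
```

View pics/chk.png

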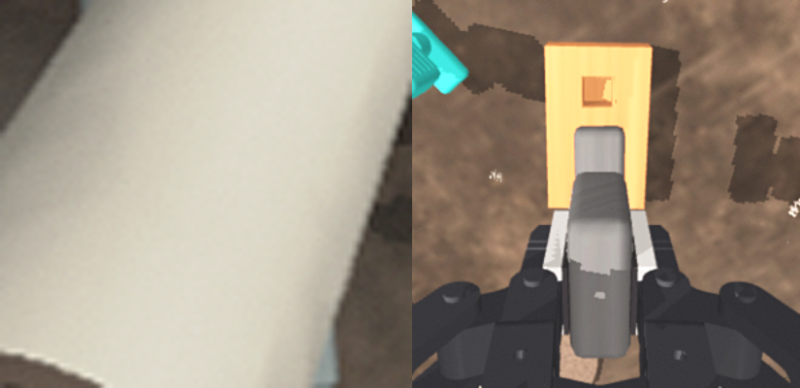

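The picture shows the spanner held straight over the rest with the pocket in line. The arm hides the housing, so I'll check the ring later. Next I lower the spanner into the rest.

Emit:
carry_out(
  slide=[
    [0, -0.0009, 0.015],
    [0, -0.0009, 0.03],
    [0, -0.0009, 0.045],
    [0, -0.0009, 0.057],
    [0, -0.0009, 0.065],
    [0, -0.0009, 0.07],
    [0, -0.0009, 0.073],
    [0, -0.0009, 0.075],
  ],
  roll=[0, 0, 0, 0, 0, 0, 0, 0],
  claw=[0.005, 0.005, 0.005, 0.005, 0.005, 0.005, 0.005, 0.005],
)

```text
clock: 15.3
position: [468.8, -287.4, 237.7]
ee_rot: [-0.09, 0.996, -0.0, 0.0]
contact_force: [0.5, -0.2, -3.2]
gripper_width: 17.2
grasp_force: 60.0
```

Emit:
carry_out(
  slide=[
    [0, 0, 0.0015],
    [0, 0, 0.003],
    [0, 0, 0.0045],
    [0, 0, 0.006],
    [0, 0, 0.007],
    [0, 0, 0.008],
    [0, 0, 0.008],
  ],
  roll=[0, 0, 0, 0, 0, 0, 0],
  claw=[0.005, 0.005, 0.005, 0.005, 0.005, 0.005, 0.005],
)

```text
clock: 16.18
position: [468.7, -287.3, 229.4]
ee_rot: [-0.09, 0.996, 0.0, -0.0]
contact_force: [-0.2, 0.4, -3.0]
gripper_width: 17.4
grasp_force: 60.0
```

```bash
python3 t.py
```

```text
{'position': [468.664, -287.349, 229.407], 'contact_force': [-0.245, 0.355, -3.014], 'wrist_torque': [-0.017, -0.016, -0.033], 'clock': 16.175, 'gripper_width': 17.42} j6 -1.1350014591070419
yaw -169.64692986035163
```

Emit:
carry_out(
  slide=[
    [0, 0, 0.0005],
    [0, 0, 0.0008],
    [0, 0, 0.0008],
    [0, 0, 0.0008],
  ],
  roll=[0, 0, 0, 0],
  claw=[0.005, 0.005, 0.005, 0.005],
)

```text
clock: 16.68
position: [468.7, -287.4, 228.8]
ee_rot: [-0.09, 0.996, -0.0, 0.0]
contact_force: [0.2, 0.6, -2.4]
gripper_width: 17.4
grasp_force: 60.1
```

Now I open, rise and move aside.

Emit:
carry_out(
  slide=[
    [0, 0, 0.0002],
    [0, 0, 0.0002],
    [0, 0, 0.0002],
    [0, 0, 0.0002],
    [0, 0, 0.0002],
  ],
  roll=[0, 0, 0, 0, 0],
  claw=[0.02, 0.03, 0.045, 0.05, 0.05],
)

```text
clock: 17.3
position: [468.7, -287.4, 228.6]
ee_rot: [-0.09, 0.996, -0.0, 0.0]
contact_force: [0.7, 0.5, -0.2]
gripper_width: 49.8
grasp_force: 0.0
```

Emit:
carry_out(
  slide=[
    [0, 0, -0.01],
    [0, 0, -0.03],
    [0, 0, -0.06],
    [0, 0, -0.1],
    [0, 0, -0.15],
    [0.0, -0.04, -0.16],
    [0.0, -0.09, -0.16],
    [0, -0.14, -0.16],
  ],
  roll=[0, 0, 0, 0, 0, 0, 0, 0],
  claw=[0.05, 0.05, 0.05, 0.05, 0.05, 0.05, 0.05, 0.05],
)

```text
clock: 18.3
position: [493.9, -426.2, 390.0]
ee_rot: [-0.091, 0.996, -0.001, 0.001]
contact_force: [0.7, 0.9, 0.2]
gripper_width: 49.7
grasp_force: 0.0
```

Emit:
carry_out(
  slide=[
    [0.03, -0.05, 0],
    [0.06, -0.1, 0],
    [0.09, -0.15, 0],
    [0.12, -0.2, 0],
    [0.15, -0.24, 0],
    [0.15, -0.24, 0],
  ],
  roll=[0, 0, 0, 0, 0, 0],
  claw=[0.05, 0.05, 0.05, 0.05, 0.05, 0.05],
)

```text
clock: 19.05
position: [386.4, -691.2, 387.2]
ee_rot: [-0.088, 0.996, 0.0, -0.0]
contact_force: [0.3, 0.5, -1.2]
gripper_width: 49.9
grasp_force: 0.0
```

```bash
python3 t.py
python3 - <<'E'
from h import *
p=get_image('top')
save('end',cv2.resize(p['img'][195:315,150:400],(800,384),interpolation=cv2.INTER_CUBIC))
E
```

```text
{'position': [386.433, -691.16, 387.215], 'contact_force': [0.27, 0.527, -1.196], 'wrist_torque': [0.057, -0.049, 0.022], 'clock': 19.05, 'gripper_width': 49.923} j6 -0.537641775760403
yaw -169.94615962317607
```

View pics/end.png

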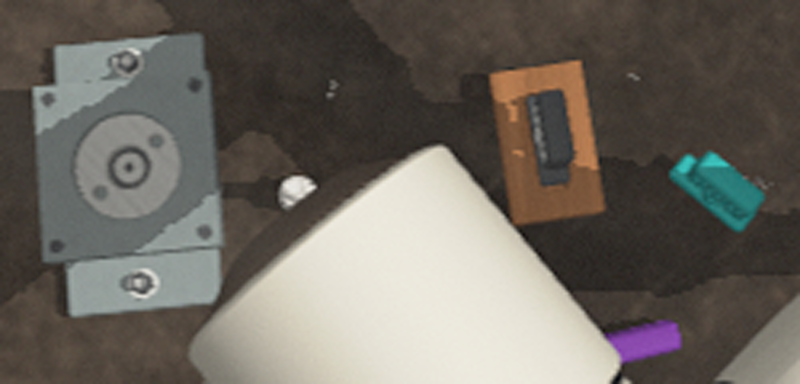

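The final view shows the spanner upright in its rest at crop (550,135). The ring holes at (156,141) and (101,191) have turned about 17° clockwise. bolt_2 and both look-alikes are where they were.

```bash
python3 -c "from bench import *;print(job_done())"
```

```text
the job is handed in; nothing more can be done
None
```

The ring is screwed home against its stop and nipped to about 0.41 N·m (limit 0.8). The spanner is back upright in its rest, and the job was handed in at about 19 s with no verdict returned.

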